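# Close the dispenser bottle and lay it in its cradle

### The arm

A 6-joint arm with a two-finger parallel gripper is mounted at the origin on the work surface. World frame = base frame: x ahead of the robot, y to its left, z up, the work surface at z = 0. Lengths are in m, angles in rad, forces in N, time in s.
With the tool pointing down it reaches from about 0.375 to 0.9 m from the base axis. Payload 3.1 kg.
Tool frame: the origin (TCP) lies midway between the tips of the shut fingers; the grasp point (between the pads) lies 19 mm behind it; z points along the fingers, y is the line along which they close (so a half turn about z gives the same grasp; the last joint's range is limited). The gripper opens to 87 mm and grips with 3 to 60 N. Pads are 19 mm wide; open, the fingers measure 117 mm over their backs; the gripper's body (75 mm by 190 mm) begins 51 mm behind the grasp point.
Start: joints at [0.996, 0.527, 1.433, -0, 1.181, -0.178], TCP at [0.242, 0.576, 0.223] pointing down, gripper open.
Joint ranges: [-3.08, 3.08], [-0.75, 2.2], [0.22, 2.44], [-1.43, 4.57], [0, 2.65], [-2.85, 2.85]. Speed limits (rad/s): [2.79, 2.79, 3.14, 3.14, 3.14, 3.14].

### API

Orientations are given as a unit quaternion [x, y, z, w].
In Python, from rig import robot gives the robot as it stands.
- The arm moves only by the shell command python3 -m jog 'ROWS' [FORCE]. ROWS is a JSON object of lists of equal length, an entry for each row: "dp": the shift along the tool's x, y, z in mm, a list of three; "delta_rot": the turn, a rotation vector about the tool's x, y, z in rad, a list of three; "gripper": the opening, from -1 (shut) to 1 (fully open). A call has 1 to 12 rows; each row is the pose to reach, as a shift and turn from the pose commanded when the call began, along the tool's axes at that moment; what a row does not reach only later rows make up. A row lasts 1/10 s, in which the tool goes at most 50 mm and 8.59 degrees, less where a joint would pass 70% of its speed; a pose out of reach is approached as far as the arm can. A call with a gripper value outside its range is refused whole. The fingers move at their own pace and stop on an object; FORCE is the grip in N (left out, the last holds). Time passes only in rows, so rows that repeat a pose let the fingers close. It gives the time, the measured TCP pose, the force, the opening and the grip force at its end, in the units of the state.
- robot.get_obs(): the state, without advancing time (a new reading comes with each control period).
- robot.camera(name): name is "scene" or "top" or "wrist"; returns the picture (420x560x3 uint8, red, green, blue); there is no depth.
- robot.camera_model(name): a dict with "fx", "fy", "cx", "cy" (pixels), "xyz" and "orientation" of the camera in the world; the wrist camera has in their place "T_tool_cam" (4x4, takes a point from camera to tool coordinates, whose origin is the TCP and whose axes are the flange's). Camera axes: x right, y down, z forward; pixel columns grow to the right and rows downward; lengths in m; the calibration is good to about 2 mm. The wrist camera is an equidistant fisheye: a pixel r from the principal point sees the ray r / f radians off the axis. A picture is of the moment at which its call begins: read the wrist's pose just before it. camera_model takes no time and is no camera call.
- robot.hand_in(): hands the job in; it is judged then, once.
Trained networks look in the newest picture that a camera, given by its name, has taken for a name from the list of things; names that differ only in an ending like _2 or _b are one class to them, and where a whole thing is asked for, a point or a joint stands for the part that bears it (a point fixed in the world has none). Each returns a list of dicts, best first, with "score" (0 to 1); they miss things now and then, are a little off and sometimes report something else, mostly with a low value. They report only what shows in the picture. A call takes as long as a camera call. They do not tell look-alikes from the thing itself.
- robot.search_frame(name, camera): "rect" ([left, top, right, bottom] in pixels, round what is visible of it).
The state is a dict: "time": time; "q": joint angles; "joint_velocities": joint speeds; "joint_torque": joint torques, N m; "position": TCP position; "tool_rot": TCP orientation; "ft_force": force on the tool from outside, world axes, zero at the start; "moment": the same for the moment, N m; "grip_width": finger opening in m; "grip_force": force on a finger pad.
Only numpy, scipy, OpenCV 4.12 (cv2) and the standard library are available. Lean on these libraries where they do the work, as an engineer would, in place of code of your own. Each camera call takes 0.05 s, during which the arm holds its last target. There are 200 camera calls.

### The job

The white bottle with the blue label and blue push-pull cap has been left open in the leaning bottle stand. While it stands there, push its cap fully home, then take the bottle out and lay it on its side, centred along the orange cradle across both saddles, lowering it until it rests there before you let go. Leave the yellow bottle in its place in the stand.

Things in the scene. Friction and masses are not known exactly. Their poses are not given: they have to be found in the camera images.
- bottle: The bottle to close: white cylinder, 36 mm diameter, straight sides to 115 mm from its underside, then a shoulder to a 20 mm neck that ends 133 mm from the underside; blue label band from 20 to 70 mm; about 0.13 kg, loose. Origin: centre of its underside; z runs along its axis towards the cap. It starts in one of the two places of the stand, leaning 30 degrees from vertical.
- cap (a joint): Captive push-pull cap of the white bottle: blue, 22 mm diameter (25 mm ribs), 27 mm long, sliding along the bottle's z. Value in m: 0 = fully home (skirt on the neck, top 160 mm from the bottle's underside), 0.012 = fully up; a red stem shows below it when it is up. It stays where it is left; it takes about 5 to 7 N along its axis to move.
- cap_top (a point): Centre of the flat top face of the blue cap (moves with the cap); z along the bottle axis, out of the cap.
- bottle_mid (a point): Point on the white bottle's axis, 57.5 mm from its underside: the middle of its straight body.
- stand: Blue two-place bottle stand, fixed, on a black base 200 x 115 x 6 mm. Origin: underside centre. Places at x -55 and +55 mm; bottles lean 30 degrees to its -y. Along the bottle axis from the bottle's underside, walls round a place rise 24 mm (front +y, and both sides) and 30 mm (behind; a 28 mm wide tab to 39 mm). Bottle has 2 mm play and comes out along its axis.
- spare: The other bottle, to be left alone: same shape and size, yellow with a black label and a black cap that is shut, in the other place of the stand. Origin: centre of its underside; z along its axis.
- cradle: Fixed cradle: black base 75 (x) x 110 (y) x 6 mm with two orange V saddles (90 degree V, each 8 mm thick, 53 mm wide, tops 43 mm high) centred at y = -34 and +34 mm, open 60 mm between them. Origin: underside centre. A bottle lies along its y, either way round.
- cradle_rest (a point): Point 45 mm above the cradle's origin: where the middle of the lying bottle's straight body (bottle_mid) belongs. Axes as the cradle.
Things that resemble listed ones, but are neither listed nor needed, are in the scene too. What is shaped like the cradle but red is not meant.

How it is judged:
By the outcome, as a careful person would: the job done as asked, in the order asked, and still so for the second after the job is handed in, with the robot touching nothing.
It also fails if it takes over 58 s, if anything falls off the work surface, if the arm or the gripper's body presses on something with over 40 N, if the wrist force passes 120 N, or if a joint passes its speed limit or range.

## Working session

There is one attempt and no reset: what is moved stays moved. The work goes in short steps, Python scripts to look and compute and a shell command to move; the robot and the scene stay as the last step left them, time stands still between calls to the robot, and variables do not carry over. Pictures are saved under pics/ and viewed, at most 10 in all, crops included, and the job is handed in when it is done.

```bash
mkdir -p pics; ls; python3 - <<'E'
from rig import robot
import cv2,numpy as np
np.set_printoptions(precision=4,suppress=True)
for c in ("scene","top"):
    im=robot.camera(c); cv2.imwrite(f"pics/{c}0.png",im[...,::-1])
    print(c,{k:np.round(v,4) for k,v in robot.camera_model(c).items()})
    for n in ("bottle","cap","stand","spare","cradle"):
        print(n,[(np.round(d["rect"]),round(d["score"],2)) for d in robot.search_frame(n,c)][:3])
print(robot.camera_model("wrist")); print(robot.get_obs())
E
```

```text
pics
scene {'fx': np.float64(452.7453), 'fy': np.float64(452.7453), 'cx': np.float64(279.7759), 'cy': np.float64(205.8573), 'xyz': array([0.9536, 0.5609, 0.7991]), 'orientation': array([ 0.3274,  0.8524, -0.3836, -0.1379])}
bottle [(array([162., 173., 197., 236.]), 0.86)]
cap [(array([161., 171., 175., 187.]), 0.7)]
stand [(array([168., 208., 258., 274.]), 0.66)]
spare [(array([205., 154., 232., 216.]), 0.62), (array([162., 173., 172., 185.]), 0.57)]
cradle [(array([298., 269., 352., 321.]), 0.85), (array([244., 311., 310., 372.]), 0.83), (array([366., 232., 416., 276.]), 0.81)]
top {'fx': np.float64(463.2948), 'fy': np.float64(463.2948), 'cx': np.float64(274.0161), 'cy': np.float64(212.0227), 'xyz': array([ 0.3222, -0.0079,  1.1319]), 'orientation': array([-0.7008,  0.709 , -0.0481,  0.0617])}
bottle [(array([329., 136., 381., 162.]), 0.87)]
cap [(array([365., 138., 384., 150.]), 0.6)]
stand [(array([304., 140., 355., 222.]), 0.94)]
spare [(array([331., 190., 379., 211.]), 0.61)]
cradle [(array([186., 197., 237., 232.]), 0.82), (array([181., 140., 227., 171.]), 0.66), (array([172., 276., 226., 318.]), 0.64)]
{'fx': 325.19226210127806, 'fy': 325.19226210127806, 'cx': 285.11857851870667, 'cy': 208.6676321890958, 'T_tool_cam': array([[ 0.0004, -0.9566, -0.2913,  0.0801],
       [ 1.    ,  0.0004,  0.0001, -0.0002],
       [ 0.    , -0.2913,  0.9566, -0.1621],
       [ 0.    ,  0.    ,  0.    ,  1.    ]])}
{'time': 0.6, 'q': array([ 0.9955,  0.5274,  1.4327,  0.    ,  1.1814, -0.1785]), 'joint_velocities': array([-0.0008, -0.0012, -0.0004,  0.0012,  0.0008, -0.0003]), 'joint_torque': array([ -0.0004, -43.9741, -17.6891,   0.0635,   0.0507,  -0.    ]), 'position': array([0.2415, 0.5765, 0.2226]), 'tool_rot': array([0.1971, 0.9804, 0.    , 0.    ]), 'ft_force': array([0.131 , 0.0489, 0.4919]), 'moment': array([-0.0282,  0.0097,  0.0585]), 'grip_force': 0.0, 'grip_width': 0.08701136749349143}
```

View both.

```bash
python3 - <<'E'
import cv2
a=cv2.imread("pics/scene0.png")[140:390,140:440]; cv2.imwrite("pics/s_c.png",cv2.resize(a,None,fx=2.4,fy=2.4,interpolation=cv2.INTER_CUBIC))
a=cv2.imread("pics/top0.png")[110:340,150:410]; cv2.imwrite("pics/t_c.png",cv2.resize(a,None,fx=2.6,fy=2.6,interpolation=cv2.INTER_CUBIC))
E
```

```text
(no output)
```

View pics/s_c.png

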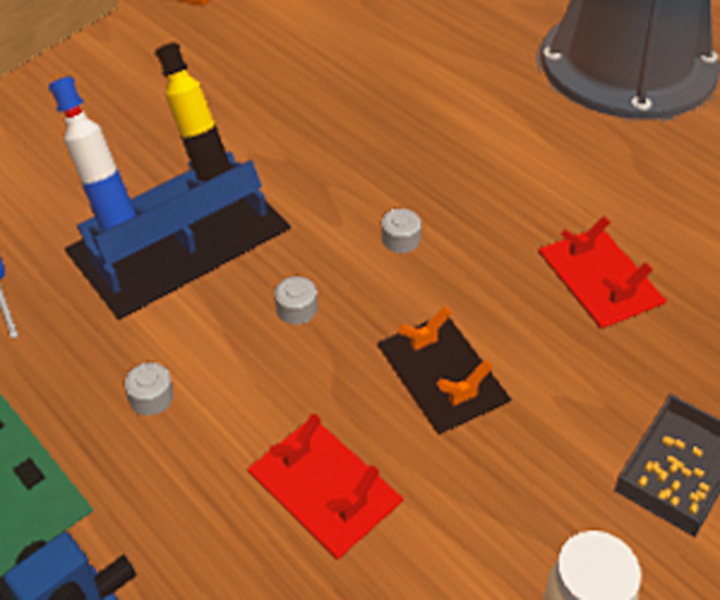

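View pics/t_c.png

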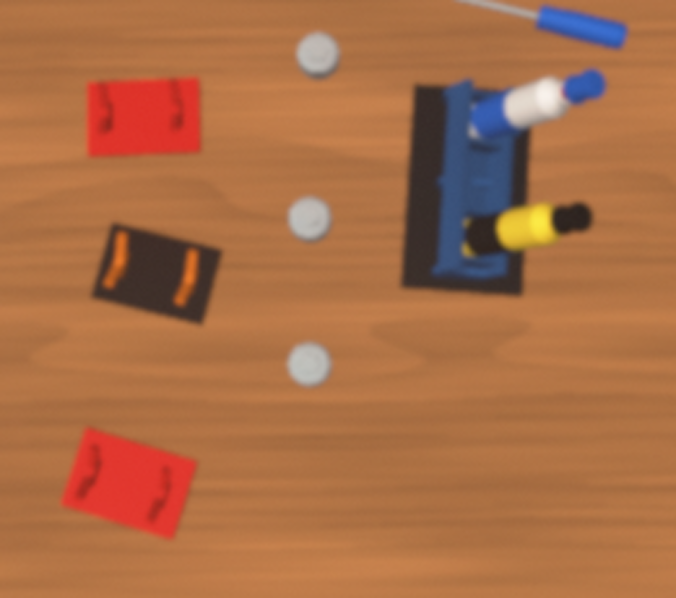

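```bash
cat > h.py <<'E'
import numpy as np,cv2
from scipy.spatial.transform import Rotation as R
from scipy.optimize import least_squares
from rig import robot
np.set_printoptions(precision=4,suppress=True)
def proj(c,P):
    m=robot.camera_model(c); p=(np.atleast_2d(P)-m["xyz"])@R.from_quat(m["orientation"]).as_matrix()
    return p[:,:2]/p[:,2:]*m["fx"]+[m["cx"],m["cy"]]
def ray(c,uv):
    m=robot.camera_model(c); d=np.c_[(np.atleast_2d(uv)-[m["cx"],m["cy"]])/m["fx"],np.ones(len(np.atleast_2d(uv)))]
    d=d@R.from_quat(m["orientation"]).as_matrix().T
    return m["xyz"],d/np.linalg.norm(d,axis=1)[:,None]
def onz(c,uv,z):
    o,d=ray(c,uv); return o+d*((z-o[2])/d[:,2:])
def tri(rays):  # list of (o,d)
    A=sum(np.eye(3)-np.outer(d,d) for o,d in rays); b=sum((np.eye(3)-np.outer(d,d))@o for o,d in rays)
    p=np.linalg.solve(A,b); return p,[np.linalg.norm(np.cross(p-o,d)) for o,d in rays]
E
cat > m1.py <<'E'
from h import *
T=lambda l:np.array(l)/2.6+[150,110]-.5+.5/2.6
S=lambda l:np.array(l)/2.4+[140,140]
st=T([(416,85),(532,93),(523,295),(402,287)]); cr=T([(112,223),(221,249),(203,324),(92,297)])
print("stand base",onz("top",st,.006)); print("cradle base",onz("top",cr,.006))
print("scene stand",onz("scene",S([(67,248),(122,316),(290,227)]),.006)); print("scene cradle",onz("scene",S([(378,343),(440,432),(510,398)]),.006))
for c,roi in (("top",(320,125,390,170)),("scene",(150,165,205,240))):
    im=cv2.imread(f"pics/{c}0.png"); x0,y0,x1,y1=roi; h=cv2.cvtColor(im,cv2.COLOR_BGR2HSV)[y0:y1,x0:x1].astype(int)
    w=(h[...,1]<70)&(h[...,2]>130); b=(h[...,0]>100)&(h[...,0]<130)&(h[...,1]>120)
    for n,m in (("white",w),("blue",b)):
        k,l,s,cen=cv2.connectedComponentsWithStats(m.astype(np.uint8))
        for i in range(1,k):
            if s[i,4]>15: print(c,n,s[i],cen[i]+[x0,y0])
E
python3 m1.py
```

```text
stand base [[ 0.6749 -0.0786  0.006 ]
 [ 0.6651 -0.1901  0.006 ]
 [ 0.4688 -0.1745  0.006 ]
 [ 0.4778 -0.0611  0.006 ]]
cradle base [[0.5431 0.2143 0.006 ]
 [0.5165 0.11   0.006 ]
 [0.4451 0.1267 0.006 ]
 [0.4721 0.2321 0.006 ]]
scene stand [[ 0.6648 -0.1905  0.006 ]
 [ 0.6727 -0.0783  0.006 ]
 [ 0.4802 -0.0614  0.006 ]]
scene cradle [[0.5161 0.1078 0.006 ]
 [0.5425 0.2129 0.006 ]
 [0.4723 0.2296 0.006 ]]
top white [ 24  14  26  20 355] [355.6958 148.8845]
top blue [58  0 11  3 20] [384.05 125.55]
top blue [ 48  13  14  11 114] [374.386  142.8509]
top blue [  2  18  26  27 456] [333.2917 157.1096]
scene white [ 17  22  22  30 398] [176.5678 201.8668]
scene blue [ 11   7  13  14 114] [166.9561 178.6667]
scene blue [ 23  46  32  29 617] [189.5089 228.0956]
```

```bash
cat > m2.py <<'E'
from h import *
def two(a,b):
    return tri([(ray("top",a)[0],ray("top",a)[1][0]),(ray("scene",b)[0],ray("scene",b)[1][0])])
for n,a,b in (("white",(355.7,148.9),(176.57,201.87)),("cap",(374.4,142.85),(166.96,178.67))):
    print(n,two(a,b))
C=np.array([.5712,-.1262,0]); ya=np.radians(-4.8); Rz=R.from_euler('z',ya).as_matrix()
d=Rz@[0,-.5,np.sqrt(.75)]; print("d",d)
# fit bottle underside (x,y,z) given d, with s of cap centroid=145+13.5 ; white centroid ~ free
P,_=two((374.4,142.85),(166.96,178.67)); 
for up in (.012,.006): 
  B=P-(.133+up+.0135)*d; print("base",B,"in stand",Rz.T@(B-C)); 
  for s in (.07,.115,.133,.133+up,.16+up): print(s,proj("top",B+s*d),proj("scene",B+s*d))
E
python3 m2.py
```

```text
white (array([ 0.6234, -0.1757,  0.1236]), [np.float64(0.002717070050672554), np.float64(0.0027170700506722375)])
cap (array([ 0.621 , -0.2074,  0.1712]), [np.float64(0.0013875555668063993), np.float64(0.0013875555668065413)])
d [-0.0418 -0.4982  0.866 ]
base [ 0.6276 -0.1284  0.0339] in stand [0.0564 0.0025 0.0339]
0.07 [[349.0801 151.1557]] [[182.3218 214.4976]]
0.115 [[361.682  146.8298]] [[174.9151 196.5684]]
0.133 [[366.9956 145.0057]] [[171.9017 189.2741]]
0.14500000000000002 [[370.6302 143.758 ]] [[169.8765 184.3716]]
0.17200000000000001 [[379.0917 140.8533]] [[165.2709 173.223 ]]
base [ 0.6274 -0.1314  0.0391] in stand [ 0.0564 -0.0005  0.0391]
0.07 [[350.7067 150.5974]] [[181.3445 212.1319]]
0.115 [[363.4351 146.2279]] [[173.9139 194.1448]]
0.133 [[368.8035 144.3851]] [[170.8908 186.8269]]
0.139 [[370.6302 143.758 ]] [[169.8765 184.3716]]
0.166 [[379.0917 140.8533]] [[165.2709 173.223 ]]
```

```bash
cat >> h.py <<'E'
def cur():
    o=robot.get_obs(); return o["position"],R.from_quat(o["tool_rot"])
def frame(z,xh):
    z=np.array(z,float)/np.linalg.norm(z); x=np.array(xh,float); x=x-z*(x@z); x/=np.linalg.norm(x)
    return R.from_matrix(np.c_[x,np.cross(z,x),z])
def goal(p,Rt,p0=None,R0=None):
    a,b=cur(); p0=a if p0 is None else p0; R0=b if R0 is None else R0
    print("dp",np.round(R0.inv().apply(np.array(p)-p0)*1000,1),"rot",np.round((R0.inv()*Rt).as_rotvec(),4),"deg",np.degrees((R0.inv()*Rt).magnitude()))
d=np.array([-.0418,-.4982,.866]); u=np.array([.0724,.863,.5])  # bottle axis; normal up
Rpush=frame(-d,u); Rgrasp=frame(-u,-d)
E
python3 - <<'E'
from h import *
goal([.62,-.245,.30],Rpush)
E
```

```text
dp [-666.6 -611.3  -77.5] rot [-0.3287  0.452   1.2272] deg 77.26417161449329
```

```bash
python3 -m jog '{"dp":[[-80,-70,-78],[-660,-610,-78],[-660,-610,-78],[-660,-610,-78],[-660,-610,-78],[-660,-610,-78],[-660,-610,-78],[-660,-610,-78],[-660,-610,-78],[-660,-610,-78],[-660,-610,-78],[-660,-610,-78]],"delta_rot":[[-0.33,0.45,1.23],[-0.33,0.45,1.23],[-0.33,0.45,1.23],[-0.33,0.45,1.23],[-0.33,0.45,1.23],[-0.33,0.45,1.23],[-0.33,0.45,1.23],[-0.33,0.45,1.23],[-0.33,0.45,1.23],[-0.33,0.45,1.23],[-0.33,0.45,1.23],[-0.33,0.45,1.23]],"gripper":[-1,-1,-1,-1,-1,-1,-1,-1,-1,-1,-1,-1]}'; python3 - <<'E'
from h import *
print(robot.get_obs()["q"])
goal([.619,-.244,.235],Rpush)
E
```

```text
time: 1.8
position: [0.4871, 0.0378, 0.2835]
tool_rot: [0.712, 0.653, 0.191, -0.174]
ft_force: [1.2, -0.4, 0.2]
grip_width: 0.0031
grip_force: 0.0
[-0.4664  0.3146  1.7463  0.4996  1.3212 -0.564 ]
dp [-257.6  156.1  -91.9] rot [ 0.004   0.0013 -0.0029] deg 0.29140494975884174
```

```bash
python3 -m jog '{"dp":[[-258,156,-92],[-258,156,-92],[-258,156,-92],[-258,156,-92],[-258,156,-92],[-258,156,-92],[-258,156,-92],[-258,156,-92]],"delta_rot":[[0.004,0.001,-0.003],[0.004,0.001,-0.003],[0.004,0.001,-0.003],[0.004,0.001,-0.003],[0.004,0.001,-0.003],[0.004,0.001,-0.003],[0.004,0.001,-0.003],[0.004,0.001,-0.003]],"gripper":[-1,-1,-1,-1,-1,-1,-1,-1]}'; python3 - <<'E'
from h import *
o=robot.get_obs(); print(o["q"],o["position"],o["tool_rot"])
p,r=cur(); im=robot.camera("wrist"); cv2.imwrite("pics/w1.png",im[...,::-1])
for n in ("cap","bottle"): print(n,robot.search_frame(n,"wrist")[:2])
D=[([0.9955,.5274,1.4327,0,1.1814,-.1785],[.1971,.9804,0,0]),([-.4664,.3146,1.7463,.4996,1.3212,-.564],[.712,.653,.191,-.174]),(o["q"],o["tool_rot"])]
for q,t in D:
    M=R.from_euler('z',q[0])*R.from_euler('y',q[1]+q[2])*R.from_euler('z',q[3])*R.from_euler('y',q[4])*R.from_euler('z',q[5]); print((M.inv()*R.from_quat(t)).as_rotvec())
E
```

```text
time: 2.6
position: [0.6191, -0.2445, 0.2327]
tool_rot: [0.712, 0.653, 0.19, -0.175]
ft_force: [-0.2, 0.3, 0.0]
grip_width: 0.0004
grip_force: 0.0
[-0.7329  0.6971  1.1825  0.4092  1.5954 -0.7074] [ 0.6191 -0.2445  0.2327] [ 0.7115  0.6534  0.1901 -0.1752]
cap [{'rect': [268.7, 199.8, 300.0, 242.4], 'score': 0.69}]
bottle [{'rect': [266.6, 165.8, 306.5, 243.4], 'score': 0.71}]
[0.0001 0.0001 1.5708]
[0.0005 0.0012 1.5698]
[-0.     -0.      1.5708]
```

View pics/w1.png

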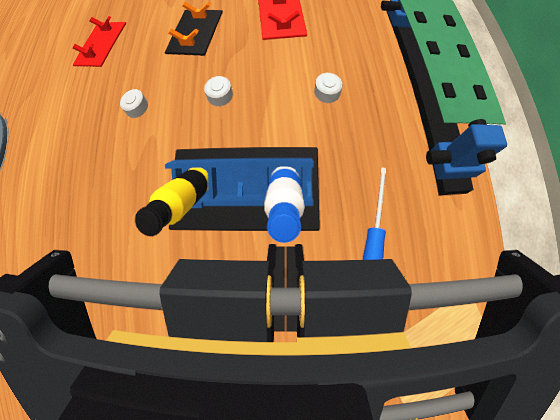

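```bash
cat >> h.py <<'E'
def wcam():
    p,r=cur(); m=robot.camera_model("wrist"); T=np.eye(4); T[:3,:3]=r.as_matrix(); T[:3,3]=p; return T@m["T_tool_cam"],m
def wproj(P,T,m):
    c=(np.c_[np.atleast_2d(P),np.ones(len(np.atleast_2d(P)))]@np.linalg.inv(T).T)[:,:3]
    th=np.arctan2(np.hypot(c[:,0],c[:,1]),c[:,2]); ph=np.arctan2(c[:,1],c[:,0])
    return np.c_[m["cx"]+m["fx"]*th*np.cos(ph),m["cy"]+m["fx"]*th*np.sin(ph)]
def wray(uv,T,m):
    v=np.array(uv)-[m["cx"],m["cy"]]; r=np.hypot(*v); th=r/m["fx"]
    c=np.array([*(v/r*np.sin(th)),np.cos(th)]); return T[:3,3],T[:3,:3]@c
E
python3 - <<'E'
from h import *
T,m=wcam(); im=cv2.imread("pics/w1.png"); h=cv2.cvtColor(im,cv2.COLOR_BGR2HSV)[195:245,262:308].astype(int)
b=(h[...,0]>100)&(h[...,0]<130)&(h[...,1]>120)
for y in range(0,50,2): 
    xs=np.where(b[y])[0]
    if len(xs): print(y+195,xs.min()+262,xs.max()+262,h[y,22], end=" | ")
B=np.array([.6276,-.1284,.0339]); 
print(wproj([B+s*d for s in (.07,.115,.145,.172)],T,m))
cp=B+.172*d; a=np.linspace(0,6.28,9); e=np.array([1,-.084,0])
print(wproj([cp+.011*(np.cos(t)*e+np.sin(t)*u) for t in a],T,m))
E
python3 - <<'E'
import cv2
a=cv2.imread("pics/w1.png")[150:260,230:340]; cv2.imwrite("pics/w1c.png",cv2.resize(a,None,fx=5,fy=5,interpolation=cv2.INTER_CUBIC))
E
```

```text
195 262 307 [ 15   2 255] | 197 262 307 [ 15   2 255] | 199 262 307 [ 23   4 255] | 201 262 307 [ 16  11 253] | 203 262 307 [108 223 221] | 205 262 307 [108 216 224] | 207 273 295 [108 213 227] | 209 271 297 [108 214 228] | 211 270 297 [108 214 218] | 213 269 298 [108 211 226] | 215 269 298 [107 209 234] | 217 269 299 [108 209 226] | 219 268 299 [108 209 224] | 221 267 300 [108 208 221] | 223 267 300 [108 213 220] | 225 267 300 [108 210 220] | 227 267 300 [108 208 219] | 229 267 300 [108 210 217] | 231 269 299 [108 216 214] | 233 269 298 [108 210 217] | 235 271 297 [108 214 214] | 237 272 295 [108 211 212] | 239 275 293 [108 211 212] | 241 278 289 [108 226 201] | [[285.7365 194.7611]
 [285.6432 207.3934]
 [285.5635 218.1379]
 [285.4749 230.0284]]
[[300.7302 230.0494]
 [296.4023 219.8821]
 [285.51   215.5777]
 [274.5982 219.815 ]
 [270.2221 229.9535]
 [274.7687 239.9083]
 [285.4165 244.0103]
 [296.099  240.008 ]
 [300.7293 230.0947]]
```

View pics/w1c.png

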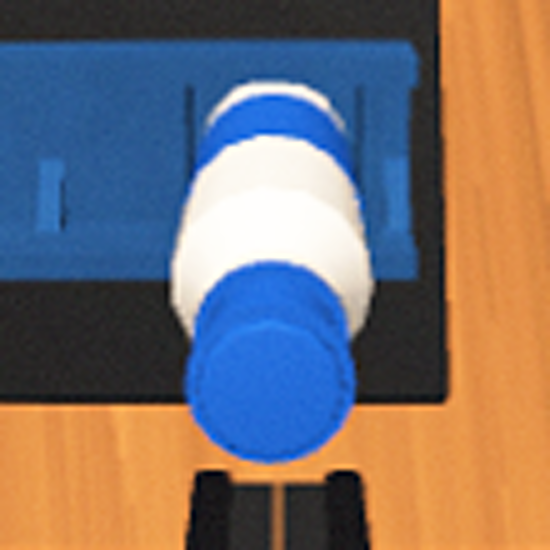

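```bash
python3 - <<'E'
from h import *
cp=np.array([.6195,-.213,.1835]); goal(cp+.006*d,Rpush); goal(cp-.012*d,Rpush)
E
```

```text
dp [-1.9 -0.7 51.8] rot [-0.0027 -0.0011  0.0012] deg 0.1801161237577091
dp [-1.9 -0.6 69.8] rot [-0.0027 -0.0011  0.0012] deg 0.1801161237577091
```

```bash
python3 -m jog '{"dp":[[-2,-0.7,25],[-2,-0.7,50],[-2,-0.7,52],[-2,-0.7,55],[-2,-0.7,58],[-2,-0.7,60],[-2,-0.7,60]],"delta_rot":[[0,0,0],[0,0,0],[0,0,0],[0,0,0],[0,0,0],[0,0,0],[0,0,0]],"gripper":[-1,-1,-1,-1,-1,-1,-1]}'
```

```text
time: 3.45
position: [0.6205, -0.2139, 0.1821]
tool_rot: [0.711, 0.654, 0.19, -0.175]
ft_force: [0.4, -0.2, 0.1]
grip_width: 0.0004
grip_force: 0.2
```

```bash
python3 -m jog '{"dp":[[0,0,2],[0,0,3],[0,0,3]],"delta_rot":[[0,0,0],[0,0,0],[0,0,0]],"gripper":[-1,-1,-1]}'
```

```text
time: 3.75
position: [0.6207, -0.2126, 0.1794]
tool_rot: [0.711, 0.654, 0.19, -0.175]
ft_force: [-0.1, -1.1, 4.2]
grip_width: 0.0003
grip_force: 2.5
```

```bash
python3 -m jog '{"dp":[[0,0,2],[0,0,3],[0,0,3]],"delta_rot":[[0,0,0],[0,0,0],[0,0,0]],"gripper":[-1,-1,-1]}'
```

```text
time: 4.05
position: [0.6206, -0.2105, 0.1761]
tool_rot: [0.711, 0.654, 0.19, -0.175]
ft_force: [-0.2, -2.3, 4.1]
grip_width: 0.0005
grip_force: 2.3
```

```bash
python3 -m jog '{"dp":[[0,0,2],[0,0,4],[0,0,5],[0,0,5]],"delta_rot":[[0,0,0],[0,0,0],[0,0,0],[0,0,0]],"gripper":[-1,-1,-1,-1]}'
```

```text
time: 4.45
position: [0.6216, -0.2098, 0.1742]
tool_rot: [0.711, 0.655, 0.19, -0.173]
ft_force: [-1.4, -5.6, 13.1]
grip_width: 0.0005
grip_force: 7.2
```

```bash
python3 -m jog '{"dp":[[0,0,1],[0,0,2],[0,0,2]],"delta_rot":[[0,0,0],[0,0,0],[0,0,0]],"gripper":[-1,-1,-1]}'
```

```text
time: 4.75
position: [0.6223, -0.2101, 0.1741]
tool_rot: [0.711, 0.655, 0.191, -0.172]
ft_force: [-2.8, -8.9, 19.0]
grip_width: 0.0005
grip_force: 10.1
```

```bash
python3 -m jog '{"dp":[[0,0,0.7],[0,0,1.2],[0,0,1.2]],"delta_rot":[[0,0,0],[0,0,0],[0,0,0]],"gripper":[-1,-1,-1]}'
```

```text
time: 5.05
position: [0.6227, -0.2102, 0.174]
tool_rot: [0.711, 0.655, 0.191, -0.171]
ft_force: [-3.0, -9.4, 21.9]
grip_width: 0.0001
grip_force: 11.9
```

```bash
python3 -m jog '{"dp":[[0,0,-25],[0,0,-60],[0,0,-60],[0,0,-60]],"delta_rot":[[0,0,0],[0,0,0],[0,0,0],[0,0,0]],"gripper":[-1,-1,-1,-1]}'; python3 - <<'E'
from h import *
T,m=wcam()
P=[]
for c in ("scene","top","wrist"):
    im=robot.camera(c)[...,::-1]; cv2.imwrite(f"pics/{c}2.png",im)
    x,y={"scene":(140,150),"top":(325,115),"wrist":(240,150)}[c]
    P.append(cv2.resize(im[y:y+100,x:x+65],None,fx=4,fy=4,interpolation=cv2.INTER_CUBIC))
cv2.imwrite("pics/c2.png",np.hstack(P)); print(cur()[0])
E
```

```text
time: 5.45
position: [0.6179, -0.2359, 0.2202]
tool_rot: [0.711, 0.654, 0.19, -0.176]
ft_force: [-0.7, 0.9, -0.5]
grip_width: 0.0003
grip_force: 0.0
[ 0.6174 -0.2346  0.2189]
```

View pics/c2.png

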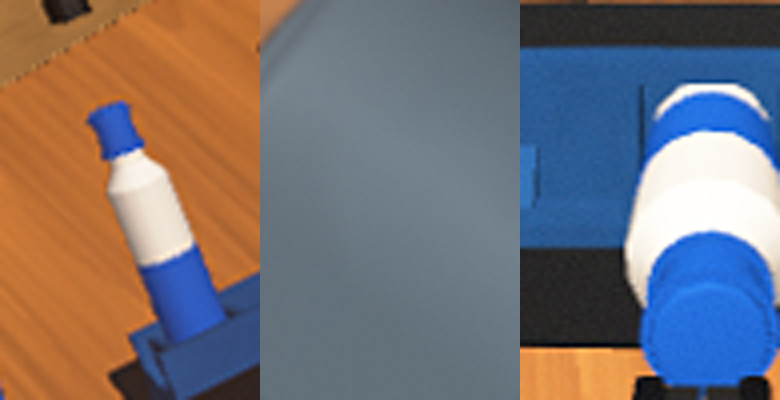

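```bash
python3 - <<'E'
from h import *
T,m=wcam()
o,dd=ray("scene",(167.2,177.6)); cp,e=tri([(o,dd[0]),wray((287.4,233.6),T,m)]); print(cp,e)
for c in (cp,np.array([.620,-.2075,.174])):
    B=c-.16*d; print("B",B, "mid",B+.0575*d, "scene label top/shoulder/neck",proj("scene",[B+.07*d,B+.115*d,B+.133*d,B+.16*d]),wproj([B+.16*d,B+.07*d+.018*u],T,m))
# reach fit: wrist centre model z: TCP = Rz(q1)[a1 + L2.. ]
E
```

```text
[ 0.6201 -0.2115  0.1716] [np.float64(0.0006382233948240763), np.float64(0.0006382233948240293)]
B [ 0.6268 -0.1318  0.033 ] mid [ 0.6244 -0.1604  0.0828] scene label top/shoulder/neck [[181.882  213.8821]
 [174.4907 195.9971]
 [171.4838 188.7212]
 [166.9182 177.6735]] [[286.5389 233.3366]
 [286.7407 181.7348]]
B [ 0.6267 -0.1278  0.0354] mid [ 0.6243 -0.1564  0.0852] scene label top/shoulder/neck [[182.7089 213.9631]
 [175.3004 196.013 ]
 [172.2863 188.7101]
 [167.7096 177.6211]] [[285.8824 227.2389]
 [286.2556 177.0113]]
```

```bash
cat > k.py <<'E'
from h import *
o=robot.get_obs()
D=[([0.9955,.5274,1.4327,0,1.1814,-.1785],[.2415,.5765,.2226]),([-.4664,.3146,1.7463,.4996,1.3212,-.564],[.4871,.0378,.2835]),([-0.7329,0.6971,1.1825,0.4092,1.5954,-0.7074],[0.6191,-0.2445,0.2327]),(o["q"],o["position"])]
E=lambda a,q:R.from_euler(a,q)
def fk(q,k):
    A=E('z',q[0]);M=A*E('y',q[1]+q[2]);W=M*E('z',q[3]);Rt=W*E('y',q[4])*E('z',q[5]+np.pi/2)
    return A.apply([k[0],0,k[1]])+(A*E('y',q[1])).apply([0,0,k[2]])+M.apply([k[3],0,k[4]])+(W*E('y',q[4])).apply([k[6],0,k[5]]),Rt
r=least_squares(lambda k:np.concatenate([np.r_[(fk(q,k)[0]-p)*1000 for q,p in D].ravel(),(k-[0,.35,.35,0,.35,.3,0])*3]),[0,.35,.35,0,.35,.3,0]); K=r.x
lo=np.array([-3.08,-.75,.22,-1.43,0,-2.85]);hi=np.array([3.08,2.2,2.44,4.57,2.65,2.85])
def ik(p,Rt,q0):
    f=lambda q:np.r_[(fk(q,K)[0]-p)*10,(fk(q,K)[1].inv()*Rt).as_rotvec()]
    s=least_squares(f,np.clip(q0,lo+.01,hi-.01),bounds=(lo,hi)); return s.x,np.abs(s.fun).max()
mid=np.array([.6246,-.1604,.083]); rest=np.array([.4942,.1708,.045])
Rlay=frame([0,0,-1],[.248,.969,0])
Rlayb=frame([0,0,-1],[-.248,-.969,0])
if __name__=="__main__":
    print(K,"res mm",np.abs(r.fun[:12]).max())
    q=o["q"]
    for n,p,Rt in (("high",[.62,-.06,.30],Rgrasp),("pre",mid+.1*u,Rgrasp),("grasp",mid-.019*u,Rgrasp),("lift",mid-.019*u+.09*d,Rgrasp),("over",rest+[0,0,.12],Rlay),("place",rest-[0,0,.019],Rlay)):
        q,e=ik(p,Rt,q); print(n,np.round(p,4),q,"err",round(e,4))
E
python3 k.py
```

```text
File "k.py", line 8
    r=least_squares(lambda k:np.concatenate([np.r_[(fk(q,k)[0]-p)*1000 for q,p in D].ravel(),(k-[0,.35,.35,0,.35,.3,0])*3]),[0,.35,.35,0,.35,.3,0]); K=r.x
                                             ^^^^^^^^^^^^^^^^^^^^^^^^^^^^^^^^^^^^^^^^^^^^^^^
SyntaxError: invalid syntax. Perhaps you forgot a comma?
```

```bash
sed -i 's/np.r_\[(fk(q,k)\[0\]-p)\*1000 for q,p in D\].ravel()/np.ravel([(fk(q,k)[0]-p)*1000 for q,p in D])/' k.py; python3 k.py
```

```text
[-0.4001 -0.0336  0.8453 -0.2859  0.5277  0.5475 -0.0392] res mm 118.29727225077474
high [ 0.62 -0.06  0.3 ] [ 0.5663  0.7047  1.3836 -0.7823  1.7804  0.785 ] err 0.0
pre [ 0.6318 -0.0741  0.133 ] [ 0.5363  0.7444  1.5823 -0.7824  1.5939  0.9369] err 0.0
grasp [ 0.6232 -0.1768  0.0735] [ 0.4141  0.7038  1.7663 -0.8755  1.4362  0.9865] err 0.0
lift [ 0.6195 -0.2216  0.1514] [ 0.3588  0.6442  1.7461 -0.9069  1.4583  0.9011] err 0.0
over [0.4942 0.1708 0.165 ] [ 0.3328  0.3447  1.805  -0.      0.9918  0.5833] err 0.0
place [0.4942 0.1708 0.026 ] [0.3328 0.3767 1.9933 0.     0.7716 0.5833] err 0.0
```

```bash
python3 - <<'E'
s=open('k.py').read()
s=s.replace("A.apply([k[0],0,k[1]])","A.apply([k[0],k[7],k[1]])").replace("[k[6],0,k[5]]","[k[6],k[8],k[5]]").replace(",.3,0])*3",",.3,0,0,0])*3").replace(",.3,0]); K",",.3,0,0,0]); K")
open('k.py','w').write(s)
E
python3 k.py
```

```text
[ 0.0007  0.2764  0.5873  0.1157  0.392   0.3054 -0.      0.111  -0.    ] res mm 0.04266480563785979
high [ 0.62 -0.06  0.3 ] [ 0.1414  0.6762  1.368  -1.0075  1.5149  0.5178] err 0.0
pre [ 0.6318 -0.0741  0.133 ] [ 0.1182  0.9084  1.4124 -1.0522  1.3554  0.7469] err 0.0
grasp [ 0.6232 -0.1768  0.0735] [-0.0377  0.9773  1.4908 -1.1934  1.1961  0.8373] err 0.0
lift [ 0.6195 -0.2216  0.1514] [-0.1083  0.8479  1.5172 -1.2014  1.19    0.7158] err 0.0
over [0.4942 0.1708 0.165 ] [ 0.1188  0.4729  1.7457 -0.      0.9231  0.3694] err 0.0
place [0.4942 0.1708 0.026 ] [0.1188 0.7138 1.828  0.     0.5998 0.3694] err 0.0
```

```bash
python3 -c "
from k import *
goal([.62,-.06,.30],Rgrasp)"
```

```text
dp [191.4 -11.9  17.5] rot [-0.0041 -1.5732  0.0039] deg 90.14048058324934
```

```bash
python3 -m jog '{"dp":[[30,0,-45],[90,-6,-45],[140,-9,-20],[180,-12,0],[191,-12,17],[191,-12,17],[191,-12,17],[191,-12,17],[191,-12,17],[191,-12,17],[191,-12,17],[191,-12,17]],"delta_rot":[[0,-0.14,0],[0,-0.29,0],[0,-0.44,0],[0,-0.59,0],[0,-0.74,0],[0,-0.89,0],[0,-1.04,0],[0,-1.19,0],[0,-1.34,0],[0,-1.48,0],[-0.004,-1.573,0.004],[-0.004,-1.573,0.004]],"gripper":[0.5,0.5,0.5,0.5,0.5,0.5,0.5,0.5,0.5,0.5,0.5,0.5]}'; python3 -c "
from k import *
goal(mid+.09*u,Rgrasp);goal(mid-.019*u,Rgrasp)"
```

```text
time: 6.8
position: [0.6192, -0.0595, 0.2966]
tool_rot: [0.635, 0.588, -0.371, 0.338]
ft_force: [-0.4, -0.2, -0.3]
grip_width: 0.0648
grip_force: 0.0
dp [135.2  14.9 103. ] rot [-0.0009  0.0032  0.0072] deg 0.45520810575370385
dp [135.6  15.  212. ] rot [-0.0009  0.0032  0.0072] deg 0.45520810575370385
```

```bash
python3 -m jog '{"dp":[[45,5,34],[90,10,68],[130,15,95],[135.5,15,103],[135.5,15,103],[135.5,15,103]],"delta_rot":[[0,0,0.003],[0,0,0.005],[0,0.003,0.007],[0,0.003,0.007],[0,0.003,0.007],[0,0.003,0.007]],"gripper":[0.5,0.5,0.5,0.5,0.5,0.5]}'; python3 - <<'E'
from k import *
goal(mid-.019*u,Rgrasp)
T,m=wcam(); im=robot.camera("wrist"); cv2.imwrite("pics/w3.png",im[...,::-1])
print(wproj([mid-.0575*d+s*d for s in (.02,.07,.115,.16)],T,m))
E
```

```text
time: 7.4
position: [0.635, -0.0855, 0.1347]
tool_rot: [0.641, 0.583, -0.366, 0.341]
ft_force: [-0.7, 0.4, 0.2]
grip_width: 0.0651
grip_force: 0.0
dp [  7.   -4.4 110.3] rot [ 0.0014 -0.     -0.0123] deg 0.7103808399589626
[[278.5694 158.1858]
 [279.5664 218.735 ]
 [280.4663 267.5293]
 [281.3165 309.8072]]
```

View pics/w3.png

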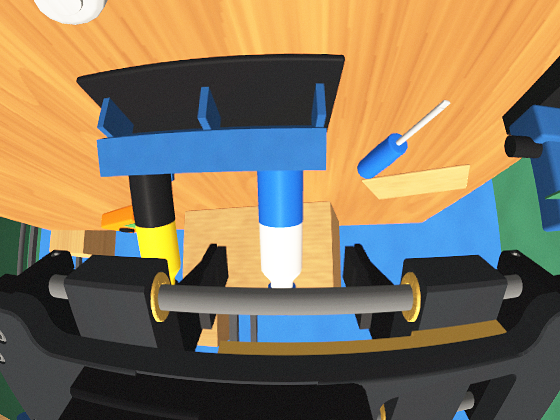

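```bash
python3 -c "
from k import *
goal(mid-.019*u,Rgrasp); print(cur()[0])
f=mid-.0575*d+.07*d+.018*u; T,m=wcam(); print(wproj([f],T,m))"
```

```text
dp [  7.5  -5.1 111.1] rot [ 0.0029 -0.0006 -0.014 ] deg 0.821709543254891
[ 0.6356 -0.0852  0.1357]
[[278.405  225.1943]]
```

```bash
python3 -m jog '{"dp":[[7,-4,30],[7,-4,60],[7,-4,85],[7,-4,85],[7,-4,85]],"delta_rot":[[0.003,0,-0.014],[0.003,0,-0.014],[0.003,0,-0.014],[0.003,0,-0.014],[0.003,0,-0.014]],"gripper":[0.5,0.5,0.5,0.5,0.5]}';python3 -c "
from k import *
goal(mid-.019*u,Rgrasp); print(robot.get_obs()['q'])"
```

```text
time: 7.95
position: [0.6259, -0.1545, 0.0868]
tool_rot: [0.638, 0.586, -0.368, 0.338]
ft_force: [0.7, 0.2, 0.4]
grip_width: 0.0651
grip_force: 0.0
dp [ 0.3 -0.8 26.1] rot [-0.0004 -0.0006 -0.0003] deg 0.04578575256664979
[-0.0032  0.9585  1.4791 -1.1585  1.2279  0.8162]
```

```bash
python3 -m jog '{"dp":[[0,-1,14],[0,-1,26],[0,-1,26],[0,-1,26],[0,-1,26]],"delta_rot":[[0,0,0],[0,0,0],[0,0,0],[0,0,0],[0,0,0]],"gripper":[0.5,0.5,0.5,0.5,0.5]}';python3 -c "
from k import *
goal(mid-.019*u,Rgrasp)"; python3 -m jog '{"dp":[[0,0,0],[0,0,0],[0,0,0],[0,0,0],[0,0,0],[0,0,0],[0,0,0],[0,0,0]],"delta_rot":[[0,0,0],[0,0,0],[0,0,0],[0,0,0],[0,0,0],[0,0,0],[0,0,0],[0,0,0]],"gripper":[-1,-1,-1,-1,-1,-1,-1,-1]}' 20
```

```text
time: 8.45
position: [0.622, -0.1767, 0.0713]
tool_rot: [0.637, 0.587, -0.369, 0.337]
ft_force: [-0.1, 0.5, 0.5]
grip_width: 0.0653
grip_force: 0.0
dp [-1.9  1.3 -1.1] rot [-0.0016 -0.0007  0.0034] deg 0.2185569365847457
time: 9.25
position: [0.622, -0.1769, 0.0714]
tool_rot: [0.637, 0.587, -0.369, 0.337]
ft_force: [0.7, -0.0, 0.0]
grip_width: 0.035
grip_force: 19.7
```

```bash
python3 -m jog '{"dp":[[-10,0,0],[-25,0,0],[-45,0,0],[-70,0,0],[-95,0,0],[-110,0,0],[-110,0,0]],"delta_rot":[[0,0,0],[0,0,0],[0,0,0],[0,0,0],[0,0,0],[0,0,0],[0,0,0]],"gripper":[-1,-1,-1,-1,-1,-1,-1]}' 20; python3 -c "
from k import *
p=np.array([.55,.06,.26]); goal(p,Rlay); goal(rest+[0,0,.07-.019],Rlay); q0=robot.get_obs()['q']; print(q0)
for a in (p,rest+[0,0,.05]): q0,e=ik(a,Rlay,q0);print(q0,e)"
```

```text
time: 9.95
position: [0.6179, -0.2336, 0.17]
tool_rot: [0.638, 0.585, -0.368, 0.338]
ft_force: [-0.5, 0.5, -2.7]
grip_width: 0.0354
grip_force: 19.7
dp [  65.2  -92.8 -293.3] rot [0.0872 1.0449 0.1486] deg 60.67530950654475
dp [ 260.  -158.1 -302.9] rot [0.0872 1.0449 0.1486] deg 60.67530950654475
[-0.1272  0.8169  1.5209 -1.2017  1.1886  0.685 ]
[-0.0933  0.3873  1.5695 -0.      1.1848  0.1572] 3.6052003274542166e-13
[ 0.1189  0.5866  1.7993 -0.      0.7558  0.3694] 1.4293303990140728e-15
```

```bash
python3 -m jog '{"dp":[[-35,0,-20],[-70,0,-40],[-50,-25,-100],[-20,-50,-160],[20,-70,-220],[50,-85,-270],[65,-93,-293],[65,-93,-293],[65,-93,-293],[65,-93,-293]],"delta_rot":[[0,0,0],[0,0,0],[0.01,0.14,0.02],[0.02,0.28,0.04],[0.04,0.42,0.06],[0.05,0.56,0.08],[0.06,0.7,0.1],[0.07,0.84,0.12],[0.08,0.96,0.14],[0.087,1.045,0.149]],"gripper":[-1,-1,-1,-1,-1,-1,-1,-1,-1,-1]}' 20; python3 -c "
from k import *
goal(rest+[0,0,.10-.019],Rlay)"
```

```text
time: 10.95
position: [0.548, 0.0629, 0.2574]
tool_rot: [0.789, 0.615, -0.0, -0.003]
ft_force: [0.5, -0.5, -0.9]
grip_width: 0.0349
grip_force: 19.7
dp [ 91.1 -77.7 132.2] rot [-0.0058 -0.0037  0.0045] deg 0.472410028330463
```

```bash
python3 -m jog '{"dp":[[40,-34,50],[80,-68,90],[93,-78,120],[93,-78,122],[93,-78,122],[93,-78,122]],"delta_rot":[[-0.006,-0.004,0.004],[-0.006,-0.004,0.004],[-0.006,-0.004,0.004],[-0.006,-0.004,0.004],[-0.006,-0.004,0.004],[-0.006,-0.004,0.004]],"gripper":[-1,-1,-1,-1,-1,-1]}' 20; python3 - <<'E'
from k import *
goal(rest+[0,0,.07-.019],Rlay)
T,m=wcam(); im=robot.camera("wrist")[...,::-1]; cv2.imwrite("pics/w4.png",im)
s=robot.camera("scene")[...,::-1]; cv2.imwrite("pics/s4.png",s)
Rc=frame([0,0,1],[.969,-.248,0]).as_matrix(); C=rest-[0,0,.045]
pts=[C+Rc@np.array(q) for q in ([.0375,.055,.006],[-.0375,.055,.006],[.0265,.038,.043],[-.0265,.038,.043],[.0265,-.034,.043],[-.0265,-.034,.043],[.0375,-.055,.006],[-.0375,-.055,.006])]
a=wproj(pts,T,m); b=proj("scene",pts); print(a); print(b)
im=im.copy(); s=s.copy()
big=cv2.resize(im[100:400,140:440],None,fx=1.33,fy=1.33); sb=cv2.resize(s[220:360,260:400],None,fx=2.85,fy=2.85)
for p in a: cv2.circle(big,tuple(int(v) for v in (p-[140,100])*1.33),2,(0,255,0),-1)
for p in b: cv2.circle(sb,tuple(int(v) for v in (p-[260,220])*2.85),2,(0,255,0),-1)
cv2.imwrite("pics/c4.png",np.hstack([big[:399,:399],sb[:399,:399]]))
E
```

```text
time: 11.55
position: [0.496, 0.1707, 0.1356]
tool_rot: [0.79, 0.613, -0.002, 0.002]
ft_force: [-0.0, -0.8, -0.5]
grip_width: 0.035
grip_force: 19.7
dp [-0.2 -1.8 39.6] rot [ 0.0009  0.0045 -0.0006] deg 0.26525609886745327
[[324.6724 140.4614]
 [241.1367 140.56  ]
 [315.9848 165.8255]
 [249.2248 165.8855]
 [313.6578 249.1601]
 [251.9693 249.1347]
 [320.9923 252.9668]
 [245.2769 252.938 ]]
[[323.4258 321.0639]
 [354.1012 306.7219]
 [324.5838 301.9727]
 [346.6352 292.0123]
 [306.8362 277.2481]
 [328.1251 268.219 ]
 [297.3498 283.2144]
 [326.4579 270.8217]]
```

View pics/c4.png

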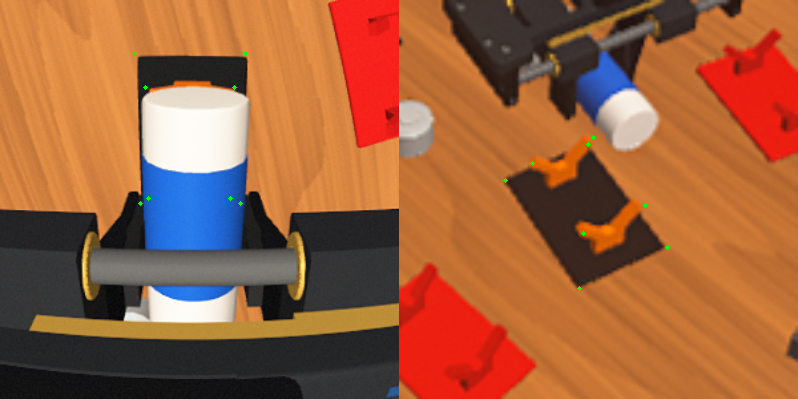

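```bash
python3 - <<'E'
from k import *
T,m=wcam(); p,r=cur(); g=p-.019*r.apply([0,0,1])
for sg in (.0535,.0555,.0575):
    P=[g+r.apply([sg-s,0,-.018]) for s in (.0,.02,.07)]; print(sg,(wproj(P,T,m)-[140,100])*1.33)
E
```

```text
0.0535 [[192.2056 107.5688]
 [192.2138 171.1243]
 [192.2669 301.1255]]
0.0555 [[192.2054 100.9363]
 [192.2125 165.0268]
 [192.2643 296.7667]]
0.0575 [[192.2053  94.2632]
 [192.2113 158.8672]
 [192.2617 292.3404]]
```

```bash
python3 -m jog '{"dp":[[3,-1.5,30],[3,-1.5,60],[3,-1.5,85],[3,-1.5,97],[3,-1.5,97],[3,-1.5,97]],"delta_rot":[[0,0.0045,0],[0,0.0045,0],[0,0.0045,0],[0,0.0045,0],[0,0.0045,0],[0,0.0045,0]],"gripper":[-1,-1,-1,-1,-1,-1]}' 20; python3 -c "
from k import *
goal(rest+[0,0,-.019],Rlay)"
```

```text
time: 12.25
position: [0.4966, 0.1733, 0.0397]
tool_rot: [0.791, 0.612, 0.002, 0.001]
ft_force: [0.2, -0.3, -1.4]
grip_width: 0.0358
grip_force: 19.7
dp [-3.  -1.7 13.7] rot [ 0.0034 -0.0016 -0.0026] deg 0.2623262477501357
```

```bash
python3 -m jog '{"dp":[[0,-1.5,4],[0,-1.5,8],[0,-1.5,10],[0,-1.5,10]],"delta_rot":[[0.003,0,0],[0.003,0,0],[0.003,0,0],[0.003,0,0]],"gripper":[-1,-1,-1,-1]}' 20; python3 -m jog '{"dp":[[0,0,1],[0,0,2],[0,0,2]],"delta_rot":[[0,0,0],[0,0,0],[0,0,0]],"gripper":[-1,-1,-1]}'; python3 -m jog '{"dp":[[0,0,1],[0,0,2],[0,0,2]],"delta_rot":[[0,0,0],[0,0,0],[0,0,0]],"gripper":[-1,-1,-1]}'
```

```text
time: 12.65
position: [0.4939, 0.174, 0.0287]
tool_rot: [0.79, 0.613, -0.0, -0.001]
ft_force: [1.3, 0.0, -2.3]
grip_width: 0.0353
grip_force: 19.7
time: 12.95
position: [0.4945, 0.174, 0.027]
tool_rot: [0.79, 0.613, 0.0, -0.0]
ft_force: [0.8, 0.9, 1.2]
grip_width: 0.0357
grip_force: 19.9
time: 13.25
position: [0.4956, 0.1739, 0.0254]
tool_rot: [0.79, 0.613, 0.001, 0.0]
ft_force: [2.0, -1.6, 5.2]
grip_width: 0.0351
grip_force: 19.9
```

```bash
python3 -m jog '{"dp":[[0.5,0,0.7],[0.5,0,1],[0.5,0,1]],"delta_rot":[[0,0,0],[0,0,0],[0,0,0]],"gripper":[-1,-1,-1]}';  python3 - <<'E'
from k import *
T,m=wcam(); im=robot.camera("wrist")[...,::-1]; cv2.imwrite("pics/w5.png",im)
s=robot.camera("scene")[...,::-1]; cv2.imwrite("pics/s5.png",s)
cv2.imwrite("pics/c5.png",np.hstack([cv2.resize(im[100:400,140:440],(399,399)),cv2.resize(s[220:360,260:400],(399,399),interpolation=cv2.INTER_CUBIC)]))
E
```

```text
time: 13.55
position: [0.4957, 0.174, 0.0252]
tool_rot: [0.79, 0.613, 0.001, 0.001]
ft_force: [1.2, -2.5, 10.9]
grip_width: 0.0351
grip_force: 20.0
```

View pics/c5.png

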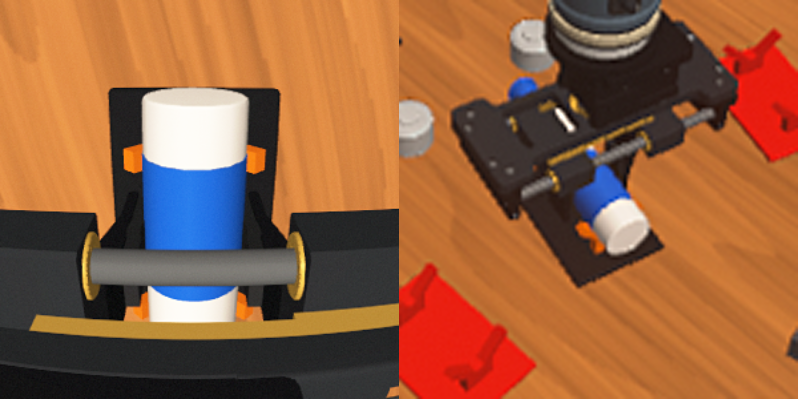

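```bash
python3 - <<'E'
from k import *
T,m=wcam(); p,r=cur(); g=p-.019*r.apply([0,0,1])
Rc=frame([0,0,1],[.969,-.248,0]).as_matrix(); C=rest-[0,0,.045]; print("TCP in cradle",Rc.T@(p-C))
w=lambda P:np.round((wproj(P,T,m)-[140,100])*1.33,1).tolist()
for t in (0,-.002,-.004):
    print(t,w([C+Rc@np.array([sx*x,y+t,z]) for x,y,z in ((.0265,.038,.043),(.0265,.030,.043),(.0375,.055,.006)) for sx in (1,-1)]), w([C+Rc@np.array([.0265,-.03+t,.043])]))
E
```

```text
TCP in cradle [0.0006 0.0034 0.0252]
0 [[265.5, 148.8], [115.7, 148.9], [264.4, 170.0], [116.9, 170.2], [278.3, 85.0], [103.5, 85.2]] [[254.5, 303.9]]
-0.002 [[265.3, 154.2], [116.0, 154.3], [264.1, 175.2], [117.2, 175.4], [278.1, 89.6], [103.7, 89.8]] [[254.1, 307.5]]
-0.004 [[265.0, 159.5], [116.3, 159.6], [263.8, 180.4], [117.6, 180.5], [277.9, 94.1], [103.9, 94.4]] [[253.8, 311.1]]
```

```bash
python3 -m jog '{"dp":[[0,0,-0.7],[0,0,-1],[0,0,-1],[0,0,-1],[0,0,-1],[0,0,-1],[0,0,-1]],"delta_rot":[[0,0,0],[0,0,0],[0,0,0],[0,0,0],[0,0,0],[0,0,0],[0,0,0]],"gripper":[-1,-1,0.5,0.5,0.5,0.5,0.5]}'; python3 -m jog '{"dp":[[0,0,-10],[0,0,-30],[0,0,-60],[0,0,-100],[0,0,-140],[60,0,-160],[110,0,-160],[110,0,-160]],"delta_rot":[[0,0,0],[0,0,0],[0,0,0],[0,0,0],[0,0,0],[0,0,0],[0,0,0],[0,0,0]],"gripper":[0.5,0.5,0.5,0.5,0.5,0.5,0.5,0.5]}';  python3 - <<'E'
from k import *
T,m=wcam(); im=robot.camera("wrist")[...,::-1]
s=robot.camera("scene")[...,::-1]
cv2.imwrite("pics/c6.png",np.hstack([cv2.resize(im[100:400,140:440],(399,399)),cv2.resize(s[150:350,160:360],(399,399),interpolation=cv2.INTER_CUBIC)]))
E
```

```text
time: 14.35
position: [0.4931, 0.1745, 0.0243]
tool_rot: [0.79, 0.612, -0.001, -0.001]
ft_force: [-0.2, 0.4, -1.3]
grip_width: 0.0629
grip_force: 0.0
time: 15.15
position: [0.5235, 0.285, 0.1874]
tool_rot: [0.79, 0.614, 0.003, -0.0]
ft_force: [0.0, -1.5, 0.7]
grip_width: 0.0653
grip_force: 0.0
```

View pics/c6.png

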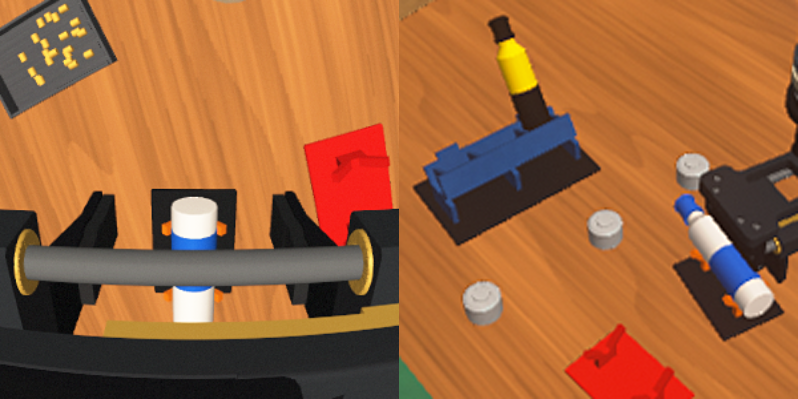

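The bottle lies in both orange saddles with its cap shut. The yellow bottle is still in the stand, and the gripper is clear of everything.

```bash
python3 -c "
from rig import robot
print(robot.hand_in())"
```

```text
the job is handed in; nothing more can be done
None
```

I pushed the white bottle's cap home in the stand (no red stem shows), then laid the bottle across both orange saddles within about 2 mm of centre, left the yellow bottle in its place, and handed the job in at about 15 s.

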